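Move a whetstone from its lidded tub to the cradle

TASK

Lift the loose lid off the grey metal tub by its knob and set it flat, knob up, on a free patch of the bench top, then take out the whetstone and stand it down on the seat of the wooden cradle, centred between the two steel end cheeks and square to them. Then put the lid back on the tub so that it sits fully home. Set both down gently rather than dropping them, and leave the other things on the bench where they are.

Things in the scene. Friction and masses are not known exactly. Their poses are not given: they have to be found in the camera images.
- tub: grey rectangular metal tub, fixed, 140 (its x) x 52 (its y) x 50 mm high outside; walls 4 mm, floor 4 mm (inside 132 x 44 x 46 deep). Origin: centre of its underside, on the bench. The stone lies lengthwise on its floor, so near the long walls that fingers fit only at its two ends. Tub and cradle change places: one stands at the left, the other between the two round trays.
- lid: loose aluminium lid, about 0.14 kg, lengthwise on the tub: plate 146 (x) x 58 (y) x 4 mm, under it a lip block 125 x 37 x 8 mm that drops inside the tub's rim with 3.5 mm play each side. Origin: centre of the lip's underside, at z = 0 flat on the bench, 42 mm above the tub's origin when home. Plate top 12 mm above the origin. A dark wooden round knob stands in the centre.
- lid_knob (a point): centre of the knob's head, 33.5 mm above the lid's origin; the head is 26 mm in diameter from 29 to 38 mm above the origin, tapering to its flat top at 42 mm; the stem below is 17 mm in diameter. Grip it from above, in any direction.
- stone: grey whetstone block 60 (x) x 30 (y) x 28 mm high, two-tone grey, about 0.12 kg, origin at the centre of its underside, 4 mm above the tub's origin at the start. In the tub it can only be gripped across its 60 mm length; in the cradle the end cheeks leave no room for fingers there, so it must be put down on the bench between and gripped across its 30 mm width.
- cradle: wooden cradle fixed to the bench: base 96 (x) x 56 (y) x 12 mm, with two steel end cheeks, each 11 mm thick and 44 mm wide (y), standing 34 mm above the base top, 68 mm apart inside along its x; both long sides open. Origin at the centre of its underside, on the bench.
- cradle_seat (a point): centre of the cradle's seat (top of its base, 12 mm above the bench) midway between the cheeks; the stone's origin belongs here, its x along the cradle's x, either way round.
- turntable_c: fixed cream round tray near the middle, 200 mm in diameter, rim 27 mm high, with an aerosol and an oil can on it; origin on the bench at its centre.
- turntable_b: fixed cream round turntable on the right, 272 mm in diameter, rim 27 mm high, with fixed cans up to 260 mm high on it; origin on the bench at its centre. The bench vise stands at the far left, beyond y = 0.50.
- upper_shelf: wall shelf over the back of the bench: its front edge is at x = 0.605 m and its underside 0.45 m above the bench, so keep the gripper and wrist in front of it (TCP at x up to about 0.53 m). The front edge of the bench is at x = 0.25 m.
- can_primer: bystander; origin at the centre of its underside: tall red and white aerosol, 63 mm in diameter, 227 mm high, on the middle tray (12.8 mm above the bench); does not move.
- oil_can: bystander; origin at the centre of its underside: pump oil can with a round red body and a thin upright bent spout, 62 (x) x 84 (y) x 162 mm high, on the middle tray.
- paint_tin: bystander; origin at the centre of its underside: paint tin with a metal lid, about 90 mm in diameter, 98 mm high.
- screw_jar_1: bystander; origin at the centre of its underside: glass jar of fixings with a grey screw lid, 66 mm in diameter, 80 mm high.
- tape_measure: bystander; origin at the centre of its underside: yellow tape measure standing up, 36 (x) x 93 (y) x 68 mm high.
- wood_block: bystander; origin at the centre of its underside: pine offcut, 62 (x) x 120 (y) x 38 mm high.
- sand_box: bystander; origin at the centre of its underside: card box of fixings, 120 (x) x 60 (y) x 50 mm high, behind the middle tray.
- pliers: bystander; origin at the centre of its underside: pliers with blue grips lying flat at the back, 171 (x) x 58 (y) x 14 mm high.

How it is judged:
On the way, in this order (a step that is already met when the one before it is completed fails the run):
1. the lid lies flat, knob up, on the bench top, let go (height (world z) of lid below 0.006 m and angle between lid's own z axis and vertical below 0.06 rad and contact force between lid and the fingers below 0.1 N and linear speed of lid below 0.03 m/s), for 0.2 s.
2. the stone lies on the cradle's seat between the cheeks, let go (x of stone in the frame of cradle_seat between -0.005 and 0.005 m and y of stone in the frame of cradle_seat between -0.01 and 0.01 m and z of stone in the frame of cradle_seat between -0.004 and 0.004 m and angle between the x axis of stone and the x axis of cradle, either way round below 0.15 rad and angle between stone's own z axis and vertical below 0.1 rad and contact force between stone and the fingers below 0.1 N and linear speed of stone below 0.03 m/s), for 0.2 s.
At the end, for the whole second after the job is handed in: Stone on the cradle's seat between the cheeks: within 5 mm along, 10 mm across, 4 mm in height, 0.15 rad of the cradle's direction, level to 0.1 rad. Lid home on the tub: within 7 mm in x and y, 3 mm in height, 0.12 rad, level to 0.06 rad. Both released and at rest (all of step 2 and x of lid in the frame of tub between -0.007 and 0.007 m and y of lid in the frame of tub between -0.007 and 0.007 m and z of lid in the frame of tub between 0.039 and 0.045 m and angle between the x axis of lid and the x axis of tub, either way round below 0.12 rad and angle between lid's own z axis and vertical below 0.06 rad and contact force between lid and the fingers below 0.1 N and linear speed of lid below 0.03 m/s); the robot touches nothing.
It fails at once if another thing on the bench is moved more than 25 mm (distance of any of oil_can, paint_tin, screw_jar_1, tape_measure, wood_block, sand_box, pliers from where it was at the start of the episode above 0.025 m).
It fails at once if the stone or the lid is dropped (falls free faster than 0.35 m/s, about 6 mm) ((linear speed of stone above 0.35 m/s and contact force between stone and the fingers below 0.05 N) or (linear speed of lid above 0.35 m/s and contact force between lid and the fingers below 0.05 N)).
It also fails if it takes over 72 s, if anything falls off the work surface, if the arm or the gripper's body presses on something with over 40 N, if the wrist force passes 120 N, or if a joint passes its speed limit or range.

ROBOT

A 7-joint arm with a two-finger parallel gripper is mounted at the origin on a cart in front of the work surface, level with it; the furniture and walls round the work are solid. World frame = base frame: x ahead of the robot, y to its left, z up, the work surface at z = 0. Lengths are in m, angles in rad, forces in N, time in s.
With the tool pointing down it reaches from about 0.4 to 0.85 m from the base axis. Payload 10.4 kg.
Tool frame: the origin (TCP) lies between the finger pads, 19 mm behind the fingertips; this is the grasp point; z points along the fingers, y is the line along which they close (so a half turn about z gives the same grasp; the last joint's range is limited). The gripper opens to 85 mm and grips with 20 to 120 N. Pads are 22 mm wide; open, the fingers measure 114 mm over their backs; the gripper's body (76 mm by 85 mm) begins 54 mm behind the grasp point. The pads swing forward as they close: fully open they stand 13 mm farther back than shut.
Start: joints at [1.17, 0.332, -0.065, 1.46, 0.022, 1.35, -0.088], TCP at [0.231, -0.581, 0.25] pointing down, gripper open.
Joint ranges: [-2.6, 2.6], [-0.5, 2.12], [-1.47, 1.34], [0.16, 2.42], [-1.27, 4.41], [0.06, 2.06], [-2.6, 2.6]. Speed limits (rad/s): [2.22, 2.22, 2.79, 2.79, 3.14, 3.14, 3.14].

INTERFACE

Orientations are given as a unit quaternion [x, y, z, w].
In Python, from workcell import get_obs, camera, hand_in gives the robot as it stands. The module is installed in compiled form; this text tells all that it offers.
- The arm moves only by the tool move_arm, never from a script. Its argument "plan" is a list of rows, each an object with "delta_pos": the shift along the tool's x, y, z in fractions of the full range, 1 being 0.8 m, a list of three; "turn": the turn, a rotation vector about the tool's x, y, z in parts of the range, where 1.0 means 2 rad, a list of three; "fingers": the closure, from 0 (fully open) to 1 (shut). A call has 1 to 12 rows; each row is the pose to reach, as a shift and turn from the pose commanded when the call began, along the tool's axes at that moment; what a row does not reach only later rows make up. A row lasts 1/8 s, in which the tool goes at most 62.5 mm and 10.7 degrees, less where a joint would pass 70% of its speed; a pose out of reach is approached as far as the arm can. No shift or turn number may pass 1 either way. A call with a gripper value outside its range is refused whole. The fingers move at their own pace and stop on an object; "force" is the grip in N (left out, the last holds). Time passes only in rows, so rows that repeat a pose let the fingers close. It gives the time, the measured TCP pose, the force, the opening and the grip force at its end, in the units of the state.
- get_obs(): the state, without advancing time (a new reading comes with each control period).
- camera(name): name is "scene" or "top"; returns a dict with "color" (400x640x3 uint8, red, green, blue), "range_z" (400x640 float32, m along the optical axis (not along the pixel's ray), 0 where there is no reading), "fx", "fy", "cx", "cy" (pixels), "k1" (the pictures are not rectified: a ray, as slopes to the right and down, at radius r is drawn at 1 + k1 r^2 times it, then the intrinsics apply), "R" (3x3) and "t" (3): a world point X has camera coordinates R X + t. Camera axes: x right, y down, z forward; pixel columns grow to the right and rows downward; lengths in m; the calibration is good to about 2 mm. A picture is of the moment at which its call begins.
- hand_in(): hands the job in; it is judged then, once.
The state is a dict: "clock": time; "joint_pos": joint angles; "joint_velocities": joint speeds; "tau": joint torques, N m; "position": TCP position; "ee_rot": TCP orientation; "ft_force": force on the tool from outside, world axes, zero at the start; "torque": the same for the moment, N m; "grip_width": opening from 0.0 (shut) to 1.0 (fully open); "grasp_force": force on a finger pad.
Only numpy, scipy, OpenCV 4.12 (cv2) and the standard library are available. Lean on these libraries where they do the work, as an engineer would, in place of code of your own. Each camera call takes 0.05 s, during which the arm holds its last target. There are 200 camera calls.

## Working session

There is one attempt and no reset: what is moved stays moved. The work goes in short steps, Python scripts to look and compute and a tool call to move; the robot and the scene stay as the last step left them, time stands still between calls to the robot, and variables do not carry over. Pictures are saved under pics/ and viewed, at most 10 in all, crops included, and the job is handed in when it is done.

Besides the shell and the picture viewer there is one more tool, called as name([rows], argument=value, ...), one row to a line, values as JSON. move_arm: Moves the arm, as the interface text tells. Its arguments: {"type":"object","properties":{"plan":{"type":"array","items":{"type":"object","properties":{"delta_pos":{"type":"array","items":{"type":"number"}},"turn":{"type":"array","items":{"type":"number"}},"fingers":{"type":"number"}}}},"force":{"type":"number"}},"required":["plan"]}

```bash
mkdir -p pics
cat > h.py <<'E'
import numpy as np, cv2
from workcell import get_obs, camera, hand_in
def cloud(c):
    h,w=c["range_z"].shape
    K=np.array([[c["fx"],0,c["cx"]],[0,c["fy"],c["cy"]],[0,0,1.]])
    u,v=np.meshgrid(np.arange(w),np.arange(h))
    p=np.stack([u,v],-1).reshape(-1,1,2).astype(float)
    n=cv2.undistortPoints(p,K,np.array([c["k1"],0,0,0,0.]) ).reshape(h,w,2)
    z=c["range_z"][...,None]
    X=np.concatenate([n*z,z],-1)
    P=(X-np.array(c["t"]))@np.array(c["R"])
    P[c["range_z"]==0]=np.nan
    return P
E
python3 - <<'E'
from h import *
for n in("scene","top"):
    c=camera(n); np.savez("c_"+n+".npz",**c); cv2.imwrite(f"pics/{n}0.png",c["color"][...,::-1])
    print(n,c["fx"],c["k1"],np.round(-np.array(c["R"]).T@c["t"],3)); print(np.round(c["R"],2))
o=get_obs(); print({k:np.round(v,3) for k,v in o.items()})
E
```

```text
scene 388.316896330102 -0.03568353420103049 [-0.088  0.544  0.99 ]
[[-0.61 -0.8   0.01]
 [-0.6   0.45 -0.66]
 [ 0.53 -0.41 -0.75]]
top 378.72412073657426 0.014653725131177995 [ 0.006 -0.096  1.502]
[[ 0.28 -0.96  0.01]
 [-0.89 -0.26 -0.37]
 [ 0.36  0.1  -0.93]]
{'clock': np.float64(0.1), 'joint_pos': array([ 1.17 ,  0.333, -0.065,  1.461,  0.022,  1.35 , -0.089]), 'joint_velocities': array([-0.   , -0.001,  0.   , -0.001,  0.001,  0.001,  0.001]), 'tau': array([ 2.0000e-03, -6.2675e+01,  4.9000e-02, -3.9243e+01,  1.6000e-02,
        7.0000e-03, -0.0000e+00]), 'position': array([ 0.23 , -0.581,  0.249]), 'ee_rot': array([ 0.982,  0.188, -0.   , -0.001]), 'ft_force': array([0.402, 0.553, 0.127]), 'torque': array([0.038, 0.057, 0.091]), 'grasp_force': np.float64(0.0), 'grip_width': np.float64(0.995)}
```

View pics/scene0.png

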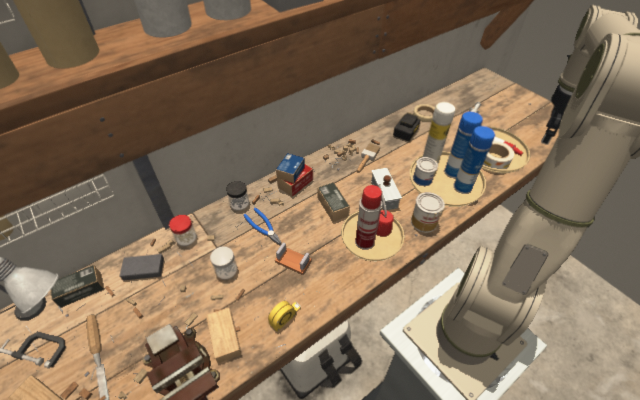

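View pics/top0.png

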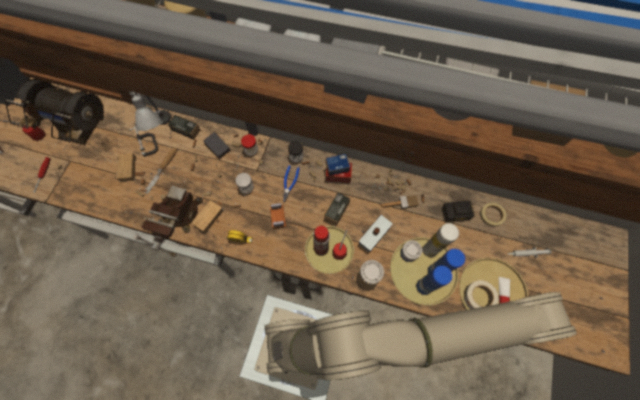

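The scene view shows the lidded tub between the trays at about (386,187), or (376,233) in the top view. The cradle is at the left, at about (292,258), or (278,214) in the top view. I'll measure both.

```bash
cat > m.py <<'E'
from h import *
def rect(P,lo,hi,c,r):
    Q=P.reshape(-1,3); Q=Q[(Q[:,2]>lo)&(Q[:,2]<hi)&(np.hypot(Q[:,0]-c[0],Q[:,1]-c[1])<r)]
    if len(Q)<5: return len(Q)
    b=cv2.minAreaRect((Q[:,:2]*1000).astype(np.float32))
    return len(Q),np.round(b[0],1),np.round(b[1],1),round(b[2],1),np.round(np.median(Q,0),4)
E
python3 - <<'E'
from m import *
for n,a,b in(("scene",(386,193),(292,262)),("top",(380,238),(278,217))):
    c=dict(np.load(f"c_{n}.npz")); P=cloud(c)
    A=np.array(P[a[1],a[0]]);B=np.array(P[b[1],b[0]]); print(n,A.round(3),B.round(3))
    print(" lid",rect(P,.047,.062,A,.1)); print(" knob",rect(P,.068,.1,A,.05))
    print(" seat",rect(P,.006,.018,B,.07)); print(" cheeks",rect(P,.035,.055,B,.075))
    print(" bench z",np.nanmedian(P[...,2][(abs(P[...,2])<.015)]))
    # height map around
    Q=P.reshape(-1,3);Q=Q[(Q[:,2]>-.02)&(Q[:,2]<.35)&(Q[:,0]>.24)&(Q[:,0]<.64)&(Q[:,1]>-.5)&(Q[:,1]<.5)]
    H=np.zeros((400,1000),np.float32)
    i=((.64-Q[:,0])*1000).astype(int);j=((.5-Q[:,1])*1000).astype(int)
    np.maximum.at(H,(i.clip(0,399),j.clip(0,999)),Q[:,2])
    H=cv2.dilate(H,np.ones((5,5))); np.save(f"H_{n}.npy",H)
H=np.maximum(np.load("H_scene.npy"),np.load("H_top.npy"))
im=cv2.applyColorMap((H/.12*255).clip(0,255).astype(np.uint8),cv2.COLORMAP_JET)
for y in range(0,1000,100): cv2.line(im,(y,0),(y,399),(255,255,255),1);cv2.putText(im,f"{.5-y/1000:.1f}",(y,12),0,.45,(255,255,255),1)
for x in range(40,400,100): cv2.line(im,(0,x),(999,x),(255,255,255),1);cv2.putText(im,f"{.64-x/1000:.1f}",(2,x-2),0,.45,(255,255,255),1)
cv2.imwrite("pics/hm.png",im[:,200:])
E
```

```text
scene [ 0.464 -0.155  0.053] [0.454 0.229 0.012]
 lid (431, array([ 488.1, -181.7]), array([ 59.5, 132.1]), 65.8, array([ 0.4774, -0.1776,  0.0543]))
 knob (47, array([ 494.5, -181.6]), array([21.7, 19.3]), 61.8, array([ 0.492 , -0.1791,  0.0831]))
 seat (416, array([460.1, 221.6]), array([96. , 57.8]), 24.8, array([0.4619, 0.2246, 0.0115]))
 cheeks (120, array([460.1, 221.8]), array([90.9, 43.2]), 25.9, array([0.4594, 0.2216, 0.0443]))
 bench z 0.00031887540422820477
top [ 0.493 -0.212  0.004] [0.458 0.216 0.015]
 lid (461, array([ 478.3, -228.4]), array([153.1, 147.6]), 66.1, array([ 0.4902, -0.1839,  0.0541]))
 knob (37, array([ 495.9, -183.8]), array([22.6, 24.6]), 62.1, array([ 0.4945, -0.1834,  0.0821]))
 seat (227, array([459.5, 217.4]), array([115.2, 109. ]), 78.9, array([0.4626, 0.2204, 0.0115]))
 cheeks (62, array([461.7, 220.8]), array([90.3, 41.2]), 27.1, array([0.435 , 0.22  , 0.0449]))
 bench z 0.0003603075734416547
```

View pics/hm.png

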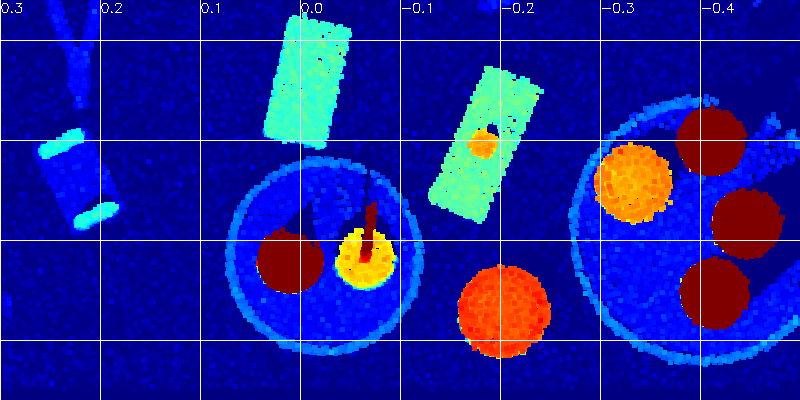

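The map shows:
- **Tub and lid:** about (0.495, -0.183), yaw about -24°.
- **Cradle:** (0.4605, 0.2215), yaw about 25.5°.
- **Free bench:** a patch at x 0.42–0.6, y 0.09–0.17. I'll check further left next.

```bash
cat >> h.py <<'E'
from scipy.spatial.transform import Rotation as Ro
def tgt(p,psi,q=None,p0=None):
    """delta_pos and turn (tool axes) to reach TCP p, pointing down, tool x yaw psi (deg)"""
    o=get_obs(); R0=Ro.from_quat(o["ee_rot"] if q is None else q); p0=o["position"] if p0 is None else p0
    R1=Ro.from_euler("z",psi,degrees=True)*Ro.from_euler("x",180,degrees=True)
    return np.round(R0.inv().apply(np.array(p)-p0),4), np.round((R0.inv()*R1).as_rotvec(),3)
E
python3 - <<'E'
from h import *
H=np.maximum(np.load("H_scene.npy"),np.load("H_top.npy"))
n,l,s,c=cv2.connectedComponentsWithStats((H[:, :460]>.012).astype(np.uint8))
for k in range(1,n):
    if s[k,4]>150:
        x,y,w,h,a=s[k]; print("x %.3f..%.3f y %.3f..%.3f h %.3f"%(.64-(y+h)/1000,.64-y/1000,.5-(x+w)/1000,.5-x/1000,H[l==k].max()))
print(tgt([.495,-.183,.33],66))
E
```

```text
Traceback (most recent call last):
IndexError: boolean index did not match indexed array along axis 1; size of axis is 1000 but size of corresponding boolean axis is 460
```

Run:
```python
from h import *
H=np.maximum(np.load("H_scene.npy"),np.load("H_top.npy"))[:,:460]
n,l,s,c=cv2.connectedComponentsWithStats((H>.012).astype(np.uint8))
for k in range(1,n):
    if s[k,4]>150:
        x,y,w,h,a=s[k]; print("x %.3f..%.3f y %.3f..%.3f h %.3f"%(.64-(y+h)/1000,.64-y/1000,.5-(x+w)/1000,.5-x/1000,H[l==k].max()))
print(tgt([.495,-.183,.33],66))
```

```text
x 0.530..0.640 y 0.197..0.252 h 0.024
x 0.516..0.589 y 0.359..0.432 h 0.089
x 0.418..0.512 y 0.184..0.266 h 0.052
x 0.308..0.455 y 0.040..0.075 h 0.196
x 0.307..0.444 y 0.447..0.500 h 0.048
x 0.405..0.439 y 0.176..0.230 h 0.053
x 0.302..0.353 y 0.307..0.388 h 0.073
(array([ 0.3926, -0.2721, -0.0804]), array([-0.001, -0.   , -0.774]))
```

The manual's scale: shifts go in shares of 0.8 m and turns go in shares of 2 rad. Converting my numbers, 0.3926 m / 0.8 = 0.4908, -0.2721 m / 0.8 = -0.3401, -0.774 rad / 2 = -0.387.

move_arm([
  {"delta_pos": [0, 0, -0.075], "turn": [0, 0, 0], "fingers": 0},
  {"delta_pos": [0, 0, -0.1375], "turn": [0, 0, 0], "fingers": 0},
  {"delta_pos": [0.4908, -0.3401, -0.1375], "turn": [-0.0005, 0, -0.387], "fingers": 0},
  {"delta_pos": [0.4908, -0.3401, -0.1375], "turn": [-0.0005, 0, -0.387], "fingers": 0},
  {"delta_pos": [0.4908, -0.3401, -0.1375], "turn": [-0.0005, 0, -0.387], "fingers": 0},
  {"delta_pos": [0.4908, -0.3401, -0.1375], "turn": [-0.0005, 0, -0.387], "fingers": 0},
  {"delta_pos": [0.4908, -0.3401, -0.1375], "turn": [-0.0005, 0, -0.387], "fingers": 0},
  {"delta_pos": [0.4908, -0.3401, -0.1375], "turn": [-0.0005, 0, -0.387], "fingers": 0},
  {"delta_pos": [0.4908, -0.3401, -0.1375], "turn": [-0.0005, 0, -0.387], "fingers": 0},
  {"delta_pos": [0.4908, -0.3401, -0.1375], "turn": [-0.0005, 0, -0.387], "fingers": 0},
  {"delta_pos": [0.4908, -0.3401, -0.1375], "turn": [-0.0005, 0, -0.387], "fingers": 0},
  {"delta_pos": [0.4908, -0.3401, -0.1375], "turn": [-0.0005, 0, -0.387], "fingers": 0},
], force=40)

```text
clock: 1.6
position: [0.4947, -0.1841, 0.3597]
ee_rot: [0.839, 0.544, -0.0, 0.0]
ft_force: [-0.1, -0.2, 0.4]
grip_width: 1.003
grasp_force: 0.0
```

Run:
```python
from h import *
o=get_obs(); print({k:np.round(o[k],3) for k in("clock","joint_pos","position","ft_force")})
for z in(.15,.079): print(tgt([.4948,-.183,z],66))
for n in("scene","top"):
    P=cloud(dict(np.load(f"c_{n}.npz"))).reshape(-1,3)
    for (x0,x1,y0,y1) in((.42,.58,.09,.16),(.38,.48,.29,.42)):
        Q=P[(P[:,0]>x0)&(P[:,0]<x1)&(P[:,1]>y0)&(P[:,1]<y1)]; print(n,len(Q),np.round(np.percentile(Q[:,2],[1,50,90,99,100]),4))
```

```text
{'clock': np.float64(1.6), 'joint_pos': array([ 0.718,  0.112, -0.489,  1.51 ,  0.053,  1.533, -0.191]), 'position': array([ 0.495, -0.184,  0.36 ]), 'ft_force': array([-0.076, -0.154,  0.365])}
(array([ 0.0012, -0.0004,  0.2097]), array([ 0.   ,  0.001, -0.001]))
(array([ 0.0013, -0.0004,  0.2807]), array([ 0.   ,  0.001, -0.001]))
scene 920 [-0.0049  0.      0.0024  0.0046  0.0152]
scene 2197 [-0.9514 -0.0019  0.0017  0.0067  0.01  ]
top 618 [-0.0082 -0.      0.0051  1.0286  1.0292]
top 721 [-9.504e-01 -1.000e-04  4.900e-03  9.600e-03  1.250e-02]
```

Scaled: 0.28 m / 0.8 = 0.35, 0.0013 m / 0.8 = 0.0016.

move_arm([
  {"delta_pos": [0.0016, 0, 0.075], "turn": [0, 0, 0], "fingers": 0.2},
  {"delta_pos": [0.0016, 0, 0.15], "turn": [0, 0, 0], "fingers": 0.2},
  {"delta_pos": [0.0016, 0, 0.225], "turn": [0, 0, 0], "fingers": 0.2},
  {"delta_pos": [0.0016, 0, 0.2875], "turn": [0, 0, 0], "fingers": 0.2},
  {"delta_pos": [0.0016, 0, 0.325], "turn": [0, 0, 0], "fingers": 0.2},
  {"delta_pos": [0.0016, 0, 0.35], "turn": [0, 0, 0], "fingers": 0.2},
  {"delta_pos": [0.0016, 0, 0.35], "turn": [0, 0, 0], "fingers": 0.5},
  {"delta_pos": [0.0016, 0, 0.35], "turn": [0, 0, 0], "fingers": 1},
  {"delta_pos": [0.0016, 0, 0.35], "turn": [0, 0, 0], "fingers": 1},
  {"delta_pos": [0.0016, 0, 0.35], "turn": [0, 0, 0], "fingers": 1},
  {"delta_pos": [0.0016, 0, 0.35], "turn": [0, 0, 0], "fingers": 1},
], force=40)

```text
clock: 2.98
position: [0.4964, -0.1831, 0.0814]
ee_rot: [0.839, 0.544, 0.0, 0.002]
ft_force: [-2.0, -1.0, 7.1]
grip_width: 0.285
grasp_force: 39.3
```

Scaled: -0.28 m / 0.8 = -0.35, -0.26 m / 0.8 = -0.325.

move_arm([
  {"delta_pos": [0, 0, -0.0075], "turn": [0, 0, 0], "fingers": 1},
  {"delta_pos": [0, 0, -0.0188], "turn": [0, 0, 0], "fingers": 1},
  {"delta_pos": [0, 0, -0.0375], "turn": [0, 0, 0], "fingers": 1},
  {"delta_pos": [0, 0, -0.075], "turn": [0, 0, 0], "fingers": 1},
  {"delta_pos": [0, 0, -0.1375], "turn": [0, 0, 0], "fingers": 1},
  {"delta_pos": [0, 0, -0.2125], "turn": [0, 0, 0], "fingers": 1},
  {"delta_pos": [0, 0, -0.275], "turn": [0, 0, 0], "fingers": 1},
  {"delta_pos": [0, 0, -0.325], "turn": [0, 0, 0], "fingers": 1},
  {"delta_pos": [0, 0, -0.35], "turn": [0, 0, 0], "fingers": 1},
  {"delta_pos": [0, 0, -0.35], "turn": [0, 0, 0], "fingers": 1},
])

```text
clock: 4.22
position: [0.4961, -0.1818, 0.3621]
ee_rot: [0.839, 0.545, 0.001, 0.002]
ft_force: [-0.5, 0.0, -2.3]
grip_width: 0.277
grasp_force: 39.6
```

Run:
```python
from m import *
for n in("scene","top"):
    c=camera(n); np.savez("d_"+n+".npz",**c); cv2.imwrite(f"pics/{n}1.png",c["color"][...,::-1]); P=cloud(c)
    print(n,"lid",rect(P,.3,.345,(.495,-.183),.09),"tub rim",rect(P,.04,.06,(.495,-.183),.078),"in tub",rect(P,.024,.036,(.495,-.183),.06))
print(get_obs()["position"]); print(tgt([.495,.123,.36],90))
```

```text
scene lid (528, array([ 495.3, -183.1]), array([ 59.1, 148.8]), 66.2, array([ 0.4755, -0.1734,  0.335 ])) tub rim (178, array([ 494.8, -184.1]), array([ 53.2, 144.3]), 65.5, array([ 0.4931, -0.1882,  0.0478])) in tub (153, array([ 498.3, -183.9]), array([ 51.9, 101.6]), 64.8, array([ 0.4915, -0.1852,  0.0317]))
top lid 0 tub rim 0 in tub 0
[ 0.49532934 -0.18179354  0.35946145]
(array([ 0.2783, -0.1242, -0.0007]), array([ 0.   ,  0.   , -0.419]))
```

Scaled: 0.2783 m / 0.8 = 0.3479, 0.14 m / 0.8 = 0.175, -0.419 rad / 2 = -0.2095.

move_arm([
  {"delta_pos": [0.05, -0.0225, 0], "turn": [0, 0, -0.025], "fingers": 1},
  {"delta_pos": [0.1125, -0.05, 0], "turn": [0, 0, -0.06], "fingers": 1},
  {"delta_pos": [0.175, -0.0775, 0], "turn": [0, 0, -0.1], "fingers": 1},
  {"delta_pos": [0.2375, -0.105, 0], "turn": [0, 0, -0.14], "fingers": 1},
  {"delta_pos": [0.3, -0.1338, 0], "turn": [0, 0, -0.18], "fingers": 1},
  {"delta_pos": [0.3313, -0.1475, 0], "turn": [0, 0, -0.2], "fingers": 1},
  {"delta_pos": [0.3479, -0.1553, 0], "turn": [0, 0, -0.2095], "fingers": 1},
  {"delta_pos": [0.3479, -0.1553, 0.05], "turn": [0, 0, -0.2095], "fingers": 1},
  {"delta_pos": [0.3479, -0.1553, 0.1125], "turn": [0, 0, -0.2095], "fingers": 1},
  {"delta_pos": [0.3479, -0.1553, 0.175], "turn": [0, 0, -0.2095], "fingers": 1},
  {"delta_pos": [0.3479, -0.1553, 0.225], "turn": [0, 0, -0.2095], "fingers": 1},
  {"delta_pos": [0.3479, -0.1553, 0.25], "turn": [0, 0, -0.2095], "fingers": 1},
])

```text
clock: 5.82
position: [0.4945, 0.1208, 0.157]
ee_rot: [0.708, 0.706, -0.002, -0.0]
ft_force: [0.6, -0.3, -1.8]
grip_width: 0.283
grasp_force: 39.7
```

Run:
```python
from m import *
o=get_obs();print(o["position"],o["joint_pos"].__repr__()); print(tgt([.495,.123,.0394],90))
c=camera("scene");P=cloud(c);print(rect(P,.11,.145,(.495,.123),.09))
```

```text
[0.4944936  0.12079633 0.15698615] array([ 0.36381441,  0.23887113, -0.77066356,  1.84452378,  0.18354798,
        1.13409807, -0.47362494])
(array([0.0024, 0.0008, 0.1176]), array([-0.003,  0.002, -0.002]))
(595, array([493.1, 121.3]), array([149.3,  58.3]), 1.6, array([0.4714, 0.1275, 0.1294]))
```

View pics/scene1.png

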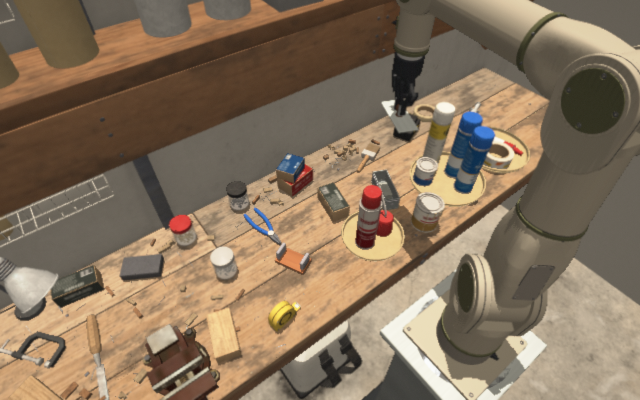

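The picture shows the lid hanging level in the gripper at about (405,110), and the open tub below with the stone inside at about (386,190). I'll lower the lid onto the bench.

Scaled: 0.117 m / 0.8 = 0.1463, 0.0024 m / 0.8 = 0.003.

move_arm([
  {"delta_pos": [0.003, 0, 0.05], "turn": [0, 0, 0], "fingers": 1},
  {"delta_pos": [0.003, 0, 0.1], "turn": [0, 0, 0], "fingers": 1},
  {"delta_pos": [0.003, 0, 0.125], "turn": [0, 0, 0], "fingers": 1},
  {"delta_pos": [0.003, 0, 0.135], "turn": [0, 0, 0], "fingers": 1},
  {"delta_pos": [0.003, 0, 0.14], "turn": [0, 0, 0], "fingers": 1},
  {"delta_pos": [0.003, 0, 0.1438], "turn": [0, 0, 0], "fingers": 1},
  {"delta_pos": [0.003, 0, 0.1463], "turn": [0, 0, 0], "fingers": 1},
  {"delta_pos": [0.003, 0, 0.1463], "turn": [0, 0, 0], "fingers": 1},
])

```text
clock: 6.88
position: [0.4958, 0.1249, 0.043]
ee_rot: [0.707, 0.707, 0.0, 0.001]
ft_force: [0.2, -0.2, -1.5]
grip_width: 0.28
grasp_force: 39.7
```

Scaled: 0.003 m / 0.8 = 0.0038, 0.001 m / 0.8 = 0.0013.

move_arm([
  {"delta_pos": [0, 0, 0.0013], "fingers": 1, "turn": [0, 0, 0]},
  {"delta_pos": [0, 0, 0.0025], "fingers": 1, "turn": [0, 0, 0]},
  {"delta_pos": [0, 0, 0.0038], "fingers": 1, "turn": [0, 0, 0]},
  {"delta_pos": [0, 0, 0.0038], "fingers": 1, "turn": [0, 0, 0]},
])

```text
clock: 7.38
position: [0.4957, 0.1249, 0.0398]
ee_rot: [0.707, 0.707, -0.0, 0.001]
ft_force: [0.0, -0.3, -2.3]
grip_width: 0.276
grasp_force: 39.7
```

Scaled: 0.002 m / 0.8 = 0.0025, 0.001 m / 0.8 = 0.0013.

move_arm([
  {"delta_pos": [0, 0, 0.0013], "fingers": 1, "turn": [0, 0, 0]},
  {"delta_pos": [0, 0, 0.0025], "fingers": 1, "turn": [0, 0, 0]},
  {"delta_pos": [0, 0, 0.0025], "fingers": 1, "turn": [0, 0, 0]},
])

```text
clock: 7.75
position: [0.4957, 0.125, 0.0393]
ee_rot: [0.707, 0.707, -0.0, 0.001]
ft_force: [-9.7, -3.3, 23.1]
grip_width: 0.276
grasp_force: 41.8
```

Scaled: -0.31 m / 0.8 = -0.3875, -0.001 m / 0.8 = -0.0013.

move_arm([
  {"delta_pos": [0, 0, -0.0013], "fingers": 1, "turn": [0, 0, 0]},
  {"delta_pos": [0, 0, -0.0013], "fingers": 0.5, "turn": [0, 0, 0]},
  {"delta_pos": [0, 0, -0.0013], "fingers": 0.3, "turn": [0, 0, 0]},
  {"delta_pos": [0, 0, -0.0013], "fingers": 0.1, "turn": [0, 0, 0]},
  {"delta_pos": [0, 0, -0.0013], "fingers": 0.1, "turn": [0, 0, 0]},
  {"delta_pos": [0, 0, -0.0375], "fingers": 0.1, "turn": [0, 0, 0]},
  {"delta_pos": [0, 0, -0.1], "fingers": 0.1, "turn": [0, 0, 0]},
  {"delta_pos": [0, 0, -0.175], "fingers": 0.1, "turn": [0, 0, 0]},
  {"delta_pos": [0, 0, -0.25], "fingers": 0.1, "turn": [0, 0, 0]},
  {"delta_pos": [0, 0, -0.325], "fingers": 0.1, "turn": [0, 0, 0]},
  {"delta_pos": [0, 0, -0.3875], "fingers": 0.1, "turn": [0, 0, 0]},
  {"delta_pos": [0, 0, -0.3875], "fingers": 0.1, "turn": [0, 0, 0]},
])

```text
clock: 9.25
position: [0.4966, 0.1259, 0.3515]
ee_rot: [0.707, 0.707, 0.002, 0.002]
ft_force: [-0.5, -0.3, -0.8]
grip_width: 0.899
grasp_force: 0.0
```

Run:
```python
from m import *
print(get_obs()["position"],get_obs()["joint_pos"])
for n in("scene","top"):
    c=camera(n); np.savez("e_"+n+".npz",**c); P=cloud(c)
    print(n,"lid",rect(P,.008,.016,(.495,.122),.085),"rim",rect(P,.046,.055,(.495,-.183),.078))
    # tub interior: in tub frame
    a=np.deg2rad(-24.2); d=P.reshape(-1,3)-[.495,-.1835,0]
    X=d[:,0]*np.cos(a)+d[:,1]*np.sin(a); Y=-d[:,0]*np.sin(a)+d[:,1]*np.cos(a)
    k=(abs(X)<.068)&(abs(Y)<.026)
    for lo in np.arange(-.068,.068,.008):
        m=k&(X>=lo)&(X<lo+.008)&(abs(Y)<.017); 
        if m.any(): print("  %.3f n%d z med %.3f max %.3f"%(lo,m.sum(),np.median(d[m,2]),d[m,2].max()))
    q=cv2.resize(c["color"][160:220,350:420] if n=="scene" else c["color"][205:265,340:410],None,fx=8,fy=8,interpolation=2)
    cv2.imwrite(f"pics/tub_{n}.png",q[...,::-1])
print(tgt([.495,-.1835,.36],66))
```

```text
[0.49658735 0.12589796 0.35147085] [ 0.41162736  0.10127942 -0.80028599  1.55523076  0.07538335  1.50938635
 -0.39015012]
scene lid (656, array([493.5, 150.3]), array([112.8, 147. ]), 89.0, array([0.4807, 0.1275, 0.0122])) rim (116, array([ 494.9, -184.2]), array([ 54.2, 143.9]), 65.8, array([ 0.4835, -0.1853,  0.0491]))
  -0.068 n63 z med 0.027 max 0.051
  -0.060 n10 z med -0.939 max -0.934
  -0.052 n6 z med -0.944 max -0.935
  -0.044 n11 z med -0.948 max -0.937
  -0.036 n40 z med 0.021 max 0.035
  -0.028 n30 z med 0.029 max 0.035
  -0.020 n22 z med 0.031 max 0.035
  -0.012 n20 z med 0.030 max 0.035
  -0.004 n30 z med 0.029 max 0.034
  0.004 n22 z med 0.032 max 0.036
  0.012 n18 z med 0.030 max 0.036
  0.020 n21 z med 0.030 max 0.036
  0.028 n1 z med 0.031 max 0.031
  0.052 n6 z med 0.005 max 0.006
  0.060 n41 z med 0.029 max 0.052
top lid 0 rim (85, array([ 496.2, -184.2]), array([ 54.8, 143.2]), 65.1, array([ 0.4886, -0.1804,  0.0496]))
  -0.068 n27 z med 0.028 max 0.054
  -0.052 n13 z med 0.006 max 0.011
  -0.044 n20 z med 0.004 max 0.010
  -0.036 n29 z med 0.017 max 0.036
  -0.028 n14 z med 0.030 max 0.037
  -0.020 n20 z med 0.032 max 0.036
  -0.012 n18 z med 0.033 max 1.012
  -0.004 n24 z med 0.034 max 1.014
  0.004 n52 z med 0.980 max 1.015
  0.012 n47 z med 0.979 max 0.982
  0.020 n27 z med 0.035 max 0.981
  0.028 n2 z med 0.015 max 0.029
  0.036 n19 z med 0.008 max 1.030
  0.044 n24 z med 0.009 max 1.029
  0.052 n26 z med 0.007 max 1.029
  0.060 n26 z med 0.007 max 0.051
(array([-3.086e-01, -3.000e-04, -1.230e-02]), array([0.001, 0.001, 0.419]))
```

View pics/tub_scene.png

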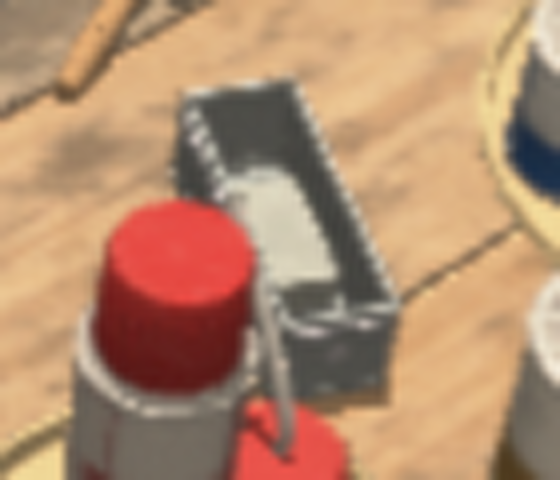

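The crop shows the open tub with the light stone at about (290,220), its near end close to the front wall. The depth bins put the stone centre about 3 mm toward -x of the tub centre. The lid lies flat on the bench with its plate top at 0.0122. Next is the stone.

Scaled: -0.308 m / 0.8 = -0.385, 0.05 m / 0.8 = 0.0625, 0.426 rad / 2 = 0.213.

move_arm([
  {"delta_pos": [-0.075, 0, -0.015], "turn": [0, 0, 0.04], "fingers": 0.05},
  {"delta_pos": [-0.15, 0, -0.015], "turn": [0, 0, 0.085], "fingers": 0.05},
  {"delta_pos": [-0.225, 0, -0.015], "turn": [0, 0, 0.13], "fingers": 0.05},
  {"delta_pos": [-0.3, 0, -0.015], "turn": [0, 0, 0.175], "fingers": 0.05},
  {"delta_pos": [-0.3563, -0.0025, -0.015], "turn": [0, 0, 0.213], "fingers": 0.05},
  {"delta_pos": [-0.385, -0.0038, -0.015], "turn": [0, 0, 0.213], "fingers": 0.05},
  {"delta_pos": [-0.385, -0.0038, 0.0625], "turn": [0, 0, 0.213], "fingers": 0.05},
  {"delta_pos": [-0.385, -0.0038, 0.1375], "turn": [0, 0, 0.213], "fingers": 0.05},
  {"delta_pos": [-0.385, -0.0038, 0.2125], "turn": [0, 0, 0.213], "fingers": 0.05},
  {"delta_pos": [-0.385, -0.0038, 0.275], "turn": [0, 0, 0.213], "fingers": 0.05},
  {"delta_pos": [-0.385, -0.0038, 0.3], "turn": [0, 0, 0.213], "fingers": 0.05},
  {"delta_pos": [-0.385, -0.0038, 0.3], "turn": [0, 0, 0.213], "fingers": 0.05},
])

```text
clock: 10.85
position: [0.4905, -0.1822, 0.1052]
ee_rot: [0.84, 0.542, -0.001, -0.002]
ft_force: [-0.2, -0.2, 0.5]
grip_width: 0.951
grasp_force: 0.0
```

Run:
```python
from m import *
print(get_obs()["position"])
S=[];Tc=[]
for n in("scene","top"):
    P=cloud(dict(np.load(f"e_{n}.npz"))).reshape(-1,3)
    a=np.deg2rad(-24.4); d=P-[.4952,-.1842,0]
    X=d[:,0]*np.cos(a)+d[:,1]*np.sin(a); Y=-d[:,0]*np.sin(a)+d[:,1]*np.cos(a)
    k=(abs(X)<.045)&(abs(Y)<.0195)&(d[:,2]>.025)&(d[:,2]<.038)
    print(n,k.sum(),np.percentile(X[k],[2,98]).round(4),np.percentile(Y[k],[2,98]).round(4))
print(tgt([.4925,-.183,.028],65.6))
```

```text
[ 0.49052189 -0.18222853  0.1052334 ]
scene 113 [-0.0326  0.0256] [-0.0129  0.0135]
top 105 [-0.031   0.0266] [-0.0125  0.0166]
(array([0.0001, 0.0025, 0.0772]), array([-0.005,  0.   ,  0.   ]))
```

Scaled: 0.076 m / 0.8 = 0.095, 0.068 m / 0.8 = 0.085, -0.003 rad / 2 = -0.0015.

move_arm([
  {"delta_pos": [0, 0.0028, 0.025], "turn": [-0.0015, 0, 0], "fingers": 0.05},
  {"delta_pos": [0, 0.0028, 0.05], "turn": [-0.0015, 0, 0], "fingers": 0.05},
  {"delta_pos": [0, 0.0028, 0.0688], "turn": [-0.0015, 0, 0], "fingers": 0.05},
  {"delta_pos": [0, 0.0028, 0.085], "turn": [-0.0015, 0, 0], "fingers": 0.05},
  {"delta_pos": [0, 0.0028, 0.095], "turn": [-0.0015, 0, 0], "fingers": 0.05},
  {"delta_pos": [0, 0.0028, 0.095], "turn": [-0.0015, 0, 0], "fingers": 0.05},
])

```text
clock: 11.6
position: [0.4945, -0.1839, 0.0317]
ee_rot: [0.841, 0.542, 0.001, 0.001]
ft_force: [0.7, -0.5, 0.3]
grip_width: 0.948
grasp_force: 0.0
```

Scaled: 0.002 m / 0.8 = 0.0025.

move_arm([
  {"delta_pos": [0, 0, 0.0025], "turn": [0, 0, 0], "fingers": 0.05},
  {"delta_pos": [0, 0, 0.0025], "turn": [0, 0, 0], "fingers": 0.3},
  {"delta_pos": [0, 0, 0.0025], "turn": [0, 0, 0], "fingers": 0.5},
  {"delta_pos": [0, 0, 0.0025], "turn": [0, 0, 0], "fingers": 0.7},
  {"delta_pos": [0, 0, 0.0025], "turn": [0, 0, 0], "fingers": 1},
  {"delta_pos": [0, 0, 0.0025], "turn": [0, 0, 0], "fingers": 1},
], force=40)

```text
clock: 12.35
position: [0.495, -0.1842, 0.0305]
ee_rot: [0.841, 0.542, 0.001, 0.002]
ft_force: [-0.1, -0.6, 5.4]
grip_width: 0.693
grasp_force: 43.9
```

Scaled: -0.32 m / 0.8 = -0.4, -0.28 m / 0.8 = -0.35.

move_arm([
  {"delta_pos": [0, 0, -0.0075], "turn": [0, 0, 0], "fingers": 1},
  {"delta_pos": [0, 0, -0.0188], "turn": [0, 0, 0], "fingers": 1},
  {"delta_pos": [0, 0, -0.0375], "turn": [0, 0, 0], "fingers": 1},
  {"delta_pos": [0, 0, -0.075], "turn": [0, 0, 0], "fingers": 1},
  {"delta_pos": [0, 0, -0.1375], "turn": [0, 0, 0], "fingers": 1},
  {"delta_pos": [0, 0, -0.2125], "turn": [0, 0, 0], "fingers": 1},
  {"delta_pos": [0, 0, -0.2875], "turn": [0, 0, 0], "fingers": 1},
  {"delta_pos": [0, 0, -0.35], "turn": [0, 0, 0], "fingers": 1},
  {"delta_pos": [0, 0, -0.4], "turn": [0, 0, 0], "fingers": 1},
  {"delta_pos": [0, 0, -0.4], "turn": [0, 0, 0], "fingers": 1},
])

```text
clock: 13.6
position: [0.4944, -0.1831, 0.3542]
ee_rot: [0.84, 0.542, 0.003, 0.004]
ft_force: [0.8, 0.4, -1.4]
grip_width: 0.695
grasp_force: 43.6
```

Run:
```python
from m import *
o=get_obs();print(o["position"],o["grip_width"],o["ft_force"])
print(tgt([.47,.34,.34],115.5))
```

```text
[ 0.49443802 -0.18314685  0.35418632] 0.6945291902602388 [ 0.80368949  0.36044227 -1.42408854]
(array([ 0.4664, -0.2383,  0.0116]), array([ 0.009,  0.005, -0.871]))
```

Scaled: 0.449 m / 0.8 = 0.5613, -0.2636 m / 0.8 = -0.3295, -0.871 rad / 2 = -0.4355.

move_arm([
  {"delta_pos": [0.0563, -0.0325, 0], "turn": [0, 0, -0.04], "fingers": 1},
  {"delta_pos": [0.1188, -0.07, 0], "turn": [0, 0, -0.09], "fingers": 1},
  {"delta_pos": [0.1838, -0.1075, 0], "turn": [0, 0, -0.14], "fingers": 1},
  {"delta_pos": [0.25, -0.1463, 0], "turn": [0, 0, -0.19], "fingers": 1},
  {"delta_pos": [0.3163, -0.185, 0], "turn": [0, 0, -0.24], "fingers": 1},
  {"delta_pos": [0.3825, -0.2238, 0], "turn": [0, 0, -0.29], "fingers": 1},
  {"delta_pos": [0.4475, -0.2625, 0], "turn": [0, 0, -0.34], "fingers": 1},
  {"delta_pos": [0.5063, -0.2975, 0], "turn": [0, 0, -0.39], "fingers": 1},
  {"delta_pos": [0.5438, -0.3188, 0], "turn": [0.0045, 0.0025, -0.42], "fingers": 1},
  {"delta_pos": [0.5613, -0.3295, 0.0125], "turn": [0.0045, 0.0025, -0.4355], "fingers": 1},
  {"delta_pos": [0.5613, -0.3295, 0.0625], "turn": [0.0045, 0.0025, -0.4355], "fingers": 1},
  {"delta_pos": [0.5613, -0.3295, 0.125], "turn": [0.0045, 0.0025, -0.4355], "fingers": 1},
])

```text
clock: 15.1
position: [0.4397, 0.3335, 0.2474]
ee_rot: [0.534, 0.845, -0.0, -0.002]
ft_force: [0.6, -0.3, -1.2]
grip_width: 0.695
grasp_force: 43.6
```

Scaled: 0.16 m / 0.8 = 0.2, 0.14 m / 0.8 = 0.175.

move_arm([
  {"delta_pos": [0, 0, 0.0625], "turn": [0, 0, 0], "fingers": 1},
  {"delta_pos": [0, 0, 0.125], "turn": [0, 0, 0], "fingers": 1},
  {"delta_pos": [0, 0, 0.175], "turn": [0, 0, 0], "fingers": 1},
  {"delta_pos": [0, 0, 0.2], "turn": [0, 0, 0], "fingers": 1},
  {"delta_pos": [0, 0, 0.2], "turn": [0, 0, 0], "fingers": 1},
  {"delta_pos": [0, 0, 0.2], "turn": [0, 0, 0], "fingers": 1},
])

```text
clock: 15.85
position: [0.4393, 0.3351, 0.0903]
ee_rot: [0.534, 0.846, 0.001, -0.003]
ft_force: [0.2, 0.3, -1.2]
grip_width: 0.69
grasp_force: 43.5
```

Run:
```python
from m import *
o=get_obs();print(o["position"],o["grip_width"],o["ft_force"],o["joint_pos"])
print(tgt([.44,.335,.0265],115.5))
```

```text
[0.4392752  0.33512817 0.09028597] 0.6901363128472372 [ 0.23730201  0.31952994 -1.22075058] [ 0.02055286  0.48646669 -0.91598793  1.7924836   0.42850373  1.07757369
 -0.60314851]
(array([-0.0007,  0.0007,  0.0638]), array([-0.002, -0.005, -0.   ]))
```

Scaled: 0.061 m / 0.8 = 0.0763, 0.06 m / 0.8 = 0.075, -0.002 rad / 2 = -0.001.

move_arm([
  {"delta_pos": [0, 0, 0.0375], "turn": [-0.001, -0.002, 0], "fingers": 1},
  {"delta_pos": [0, 0, 0.0625], "turn": [-0.001, -0.002, 0], "fingers": 1},
  {"delta_pos": [0, 0, 0.0713], "turn": [-0.001, -0.002, 0], "fingers": 1},
  {"delta_pos": [0, 0, 0.0738], "turn": [-0.001, -0.002, 0], "fingers": 1},
  {"delta_pos": [0, 0, 0.075], "turn": [-0.001, -0.002, 0], "fingers": 1},
  {"delta_pos": [0, 0, 0.0763], "turn": [-0.001, -0.002, 0], "fingers": 1},
  {"delta_pos": [0, 0, 0.0763], "turn": [-0.001, -0.002, 0], "fingers": 1},
])

```text
clock: 16.73
position: [0.4384, 0.3349, 0.0281]
ee_rot: [0.534, 0.846, -0.0, -0.001]
ft_force: [0.7, -0.1, -0.6]
grip_width: 0.692
grasp_force: 43.5
```

Scaled: 0.002 m / 0.8 = 0.0025, 0.001 m / 0.8 = 0.0013.

move_arm([
  {"delta_pos": [0, 0, 0.0013], "turn": [0, 0, 0], "fingers": 1},
  {"delta_pos": [0, 0, 0.0025], "turn": [0, 0, 0], "fingers": 1},
  {"delta_pos": [0, 0, 0.0025], "turn": [0, 0, 0], "fingers": 1},
])

```text
clock: 17.1
position: [0.4383, 0.3349, 0.0267]
ee_rot: [0.534, 0.846, -0.001, -0.0]
ft_force: [-3.4, -3.9, 11.1]
grip_width: 0.693
grasp_force: 45.0
```

Scaled: -0.1 m / 0.8 = -0.125, -0.06 m / 0.8 = -0.075, 1.25 rad / 2 = 0.625.

move_arm([
  {"delta_pos": [0, 0, 0], "turn": [0, 0, 0], "fingers": 0.3},
  {"delta_pos": [0, 0, 0], "turn": [0, 0, 0], "fingers": 0.1},
  {"delta_pos": [0, 0, 0], "turn": [0, 0, 0], "fingers": 0},
  {"delta_pos": [0, 0, -0.025], "turn": [0, 0, 0], "fingers": 0},
  {"delta_pos": [0, 0, -0.075], "turn": [0, 0, 0], "fingers": 0},
  {"delta_pos": [0, 0, -0.125], "turn": [0, 0, 0.085], "fingers": 0},
  {"delta_pos": [0, 0, -0.125], "turn": [0, 0, 0.175], "fingers": 0},
  {"delta_pos": [0, 0, -0.125], "turn": [0, 0, 0.265], "fingers": 0},
  {"delta_pos": [0, 0, -0.125], "turn": [0, 0, 0.355], "fingers": 0},
  {"delta_pos": [0, 0, -0.125], "turn": [0, 0, 0.445], "fingers": 0},
  {"delta_pos": [0, 0, -0.125], "turn": [0, 0, 0.535], "fingers": 0},
  {"delta_pos": [0, 0, -0.125], "turn": [0, 0, 0.625], "fingers": 0},
])

```text
clock: 18.6
position: [0.4384, 0.3353, 0.1272]
ee_rot: [0.929, 0.371, -0.0, -0.001]
ft_force: [0.6, -0.5, 0.3]
grip_width: 1.0
grasp_force: 0.0
```

Scaled: 0.321 rad / 2 = 0.1605.

move_arm([
  {"delta_pos": [0, 0, 0], "turn": [0, 0, 0.085], "fingers": 0.2},
  {"delta_pos": [0, 0, 0], "turn": [0, 0, 0.1605], "fingers": 0.2},
  {"delta_pos": [0, 0, 0], "turn": [0, 0, 0.1605], "fingers": 0.2},
  {"delta_pos": [0, 0, 0], "turn": [0, 0, 0.1605], "fingers": 0.2},
])

```text
clock: 19.1
position: [0.4384, 0.3351, 0.1265]
ee_rot: [0.975, 0.222, -0.001, -0.0]
ft_force: [-0.6, -0.1, 0.4]
grip_width: 0.804
grasp_force: 0.0
```

Run:
```python
from m import *
o=get_obs();print(o["position"],o["joint_pos"])
for n in("scene","top"):
    c=camera(n); np.savez("f_"+n+".npz",**c); P=cloud(c)
    print(n,"stone",rect(P,.022,.034,(.44,.335),.04),"cheeks",rect(P,.035,.055,(.46,.2215),.06),"seat",rect(P,.007,.017,(.46,.2215),.06),"lid",rect(P,.008,.016,(.5,.107),.068),rect(P,.03,.05,(.495,.125),.03))
    if n=="scene": cv2.imwrite("pics/s3.png",cv2.resize(c["color"][160:320,180:340],None,fx=3.5,fy=3.5,interpolation=2)[...,::-1])
print(tgt([.4385,.335,.026],25.5))
```

```text
[0.43840444 0.33505379 0.12645152] [-0.17180392  0.35280894 -0.6633047   1.77359848  0.23990144  1.09806953
 -2.03792407]
scene stone (223, array([435.9, 336.8]), array([60.1, 32. ]), 23.3, array([0.435 , 0.3372, 0.0274])) cheeks (124, array([461.2, 220.6]), array([91.1, 44.6]), 24.9, array([0.4605, 0.2214, 0.0443])) seat (402, array([461.3, 221. ]), array([97.7, 57.4]), 26.2, array([0.4629, 0.2251, 0.0116])) lid (529, array([499.8, 123.8]), array([ 59.6, 134.4]), 88.6, array([0.4918, 0.125 , 0.012 ])) (56, array([494.2, 125.3]), array([23.9, 21.7]), 14.7, array([0.4906, 0.1263, 0.0404]))
top stone 0 cheeks 2 seat 2 lid (246, array([502.9, 112.1]), array([119.5, 114.4]), 49.7, array([0.51  , 0.1171, 0.0122])) (31, array([494.1, 124.2]), array([25.1, 20.9]), 18.3, array([0.4925, 0.1235, 0.0402]))
(array([3.000e-04, 1.000e-04, 1.001e-01]), array([-0.001,  0.001,  0.002]))
```

View pics/s3.png

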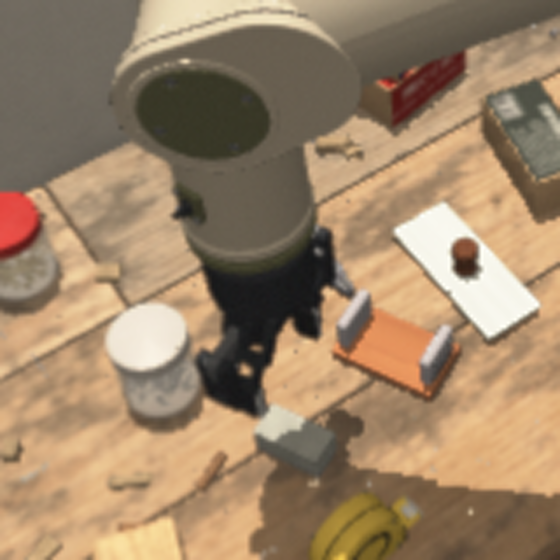

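The crop shows the stone flat on the bench at about (295,440). The cradle is clear at (397,350) and the lid lies flat at (465,270). I'll regrip the stone across its width.

Scaled: 0.1 m / 0.8 = 0.125, 0.094 m / 0.8 = 0.1175.

move_arm([
  {"delta_pos": [0, 0, 0.05], "turn": [0, 0, 0], "fingers": 0.2},
  {"delta_pos": [0, 0, 0.0938], "turn": [0, 0, 0], "fingers": 0.2},
  {"delta_pos": [0, 0, 0.1175], "turn": [0, 0, 0], "fingers": 0.2},
  {"delta_pos": [0, 0, 0.125], "turn": [0, 0, 0], "fingers": 0.2},
  {"delta_pos": [0, 0, 0.125], "turn": [0, 0, 0], "fingers": 0.5},
  {"delta_pos": [0, 0, 0.125], "turn": [0, 0, 0], "fingers": 0.6},
  {"delta_pos": [0, 0, 0.125], "turn": [0, 0, 0], "fingers": 0.7},
  {"delta_pos": [0, 0, 0.125], "turn": [0, 0, 0], "fingers": 0.9},
  {"delta_pos": [0, 0, 0.125], "turn": [0, 0, 0], "fingers": 1},
  {"delta_pos": [0, 0, 0.125], "turn": [0, 0, 0], "fingers": 1},
], force=40)

```text
clock: 20.45
position: [0.4389, 0.3354, 0.0271]
ee_rot: [0.975, 0.221, 0.0, -0.001]
ft_force: [-0.4, 0.0, 6.8]
grip_width: 0.344
grasp_force: 41.0
```

Scaled: -0.12 m / 0.8 = -0.15, -0.1 m / 0.8 = -0.125.

move_arm([
  {"delta_pos": [0, 0, -0.0125], "turn": [0, 0, 0], "fingers": 1},
  {"delta_pos": [0, 0, -0.0375], "turn": [0, 0, 0], "fingers": 1},
  {"delta_pos": [0, 0, -0.075], "turn": [0, 0, 0], "fingers": 1},
  {"delta_pos": [0, 0, -0.125], "turn": [0, 0, 0], "fingers": 1},
  {"delta_pos": [0, 0, -0.15], "turn": [0, 0, 0], "fingers": 1},
  {"delta_pos": [0, 0, -0.15], "turn": [0, 0, 0], "fingers": 1},
  {"delta_pos": [0, 0, -0.15], "turn": [0, 0, 0], "fingers": 1},
])

```text
clock: 21.32
position: [0.438, 0.3342, 0.1446]
ee_rot: [0.975, 0.221, -0.002, 0.0]
ft_force: [-0.2, -0.1, -1.5]
grip_width: 0.341
grasp_force: 40.1
```

Run:
```python
from m import *
o=get_obs();p=o["position"];print(p,o["ft_force"])
zb=p[2]-.0271
for i in range(3):
    c=camera("scene");P=cloud(c)
    print("stone",rect(P,zb+.002,zb+.032,p[:2],.042),"cheeks",rect(P,.035,.055,(.46,.2215),.06),"seat",rect(P,.007,.017,(.46,.2215),.06))
    # along-axis extents in tool frame
    d=P.reshape(-1,3)-p; a=np.deg2rad(25.5); X=d[:,0]*np.cos(a)+d[:,1]*np.sin(a);Y=-d[:,0]*np.sin(a)+d[:,1]*np.cos(a); z=d[:,2]+.0271
    k=(abs(X)<.04)&(abs(Y)<.02)&(z>.003)&(z<.025); print(k.sum(),np.percentile(X[k],[0,1,99,100]).round(4),np.percentile(Y[k],[1,99]).round(4))
    d=P.reshape(-1,3)-[.4608,.2212,0]; a=np.deg2rad(25.6); X=d[:,0]*np.cos(a)+d[:,1]*np.sin(a);Y=-d[:,0]*np.sin(a)+d[:,1]*np.cos(a)
    k=(abs(X)<.06)&(abs(Y)<.03)&(d[:,2]>.02)&(d[:,2]<.055); print("ch",np.percentile(X[k],[1,99]).round(4),X[k&(X>0)].min().round(4),X[k&(X<0)].max().round(4))
print(tgt([.4608,.2212,.1465],25.6))
```

```text
[0.43798584 0.33418737 0.14456596] [-0.233476   -0.05183945 -1.54793739]
stone (229, array([424.3, 327.9]), array([37.6, 57.7]), 33.0, array([0.419 , 0.3293, 0.144 ])) cheeks (121, array([460.1, 221.6]), array([92.1, 44.6]), 24.0, array([0.436 , 0.2217, 0.0445])) seat (404, array([461.6, 221.5]), array([97.8, 58.9]), 26.9, array([0.4625, 0.2247, 0.0117]))
71 [-0.0329 -0.0328 -0.0102 -0.0099] [-0.0147  0.0178]
ch [-0.0464  0.045 ] 0.0333 -0.0331
stone (233, array([425. , 328.1]), array([38.3, 54.6]), 34.2, array([0.4191, 0.329 , 0.1439])) cheeks (121, array([460.6, 221.3]), array([91.3, 42.7]), 25.8, array([0.4362, 0.2213, 0.0444])) seat (399, array([461.6, 221.1]), array([96.6, 57.3]), 25.0, array([0.4633, 0.2249, 0.0115]))
76 [-0.0329 -0.0324 -0.0099 -0.0093] [-0.0157  0.0178]
ch [-0.0462  0.045 ] 0.034 -0.0327
stone (230, array([425.1, 328.2]), array([38.4, 54.8]), 31.7, array([0.4191, 0.3288, 0.1439])) cheeks (123, array([460. , 221.3]), array([90.2, 41.8]), 26.0, array([0.4362, 0.2216, 0.0444])) seat (404, array([460.8, 221. ]), array([96.2, 56.8]), 25.1, array([0.4623, 0.2246, 0.0118]))
74 [-0.0325 -0.0323 -0.0027  0.0036] [-0.0154  0.0191]
ch [-0.0459  0.0447] 0.0336 -0.0339
(array([-0.0281,  0.1121, -0.002 ]), array([-0.001,  0.004, -0.002]))
```

Scaled: 0.1121 m / 0.8 = 0.1401, -0.0264 m / 0.8 = -0.033, -0.002 rad / 2 = -0.001.

move_arm([
  {"delta_pos": [-0.0125, 0.05, 0], "turn": [0, 0.0015, -0.001], "fingers": 1},
  {"delta_pos": [-0.025, 0.1, 0], "turn": [0, 0.0015, -0.001], "fingers": 1},
  {"delta_pos": [-0.033, 0.1313, 0], "turn": [0, 0.0015, -0.001], "fingers": 1},
  {"delta_pos": [-0.033, 0.1401, 0], "turn": [0, 0.0015, -0.001], "fingers": 1},
  {"delta_pos": [-0.033, 0.1401, 0.0375], "turn": [0, 0.0015, -0.001], "fingers": 1},
  {"delta_pos": [-0.033, 0.1401, 0.0625], "turn": [0, 0.0015, -0.001], "fingers": 1},
  {"delta_pos": [-0.033, 0.1401, 0.0625], "turn": [0, 0.0015, -0.001], "fingers": 1},
  {"delta_pos": [-0.033, 0.1401, 0.0625], "turn": [0, 0.0015, -0.001], "fingers": 1},
])

```text
clock: 22.48
position: [0.4629, 0.2232, 0.0964]
ee_rot: [0.975, 0.222, 0.001, -0.001]
ft_force: [0.1, 0.6, -1.3]
grip_width: 0.343
grasp_force: 40.1
```

Run:
```python
from m import *
o=get_obs();p=o["position"];print(p,o["ft_force"])
zb=p[2]-.0271
c=camera("scene");P=cloud(c)
d=P.reshape(-1,3)-[.4606,.221,0]; a=np.deg2rad(25.6); X=d[:,0]*np.cos(a)+d[:,1]*np.sin(a);Y=-d[:,0]*np.sin(a)+d[:,1]*np.cos(a); z=d[:,2]-zb
k=(abs(X)<.04)&(abs(Y)<.02)&(z>.003)&(z<.025); print(k.sum(),np.percentile(X[k],[0,1,99,100]).round(4),np.percentile(Y[k],[1,99]).round(4))
k=(abs(X)<.06)&(abs(Y)<.03)&(d[:,2]>.02)&(d[:,2]<.055); print("ch",np.percentile(X[k],[1,99]).round(4))
print(tgt([.4624,.2219,.039],25.6))
```

```text
[0.46289137 0.22317761 0.09637438] [ 0.0964301   0.58559212 -1.30836377]
59 [-0.0299 -0.0296  0.013   0.0284] [-0.0105  0.018 ]
ch [-0.0457  0.0441]
(array([-0.0013,  0.0008,  0.0576]), array([-0.001, -0.003,  0.001]))
```

Scaled: 0.055 m / 0.8 = 0.0688, 0.02 m / 0.8 = 0.025.

move_arm([
  {"delta_pos": [-0.0013, 0.001, 0.025], "turn": [0, 0, 0], "fingers": 1},
  {"delta_pos": [-0.0013, 0.001, 0.05], "turn": [0, 0, 0], "fingers": 1},
  {"delta_pos": [-0.0013, 0.001, 0.0625], "turn": [0, 0, 0], "fingers": 1},
  {"delta_pos": [-0.0013, 0.001, 0.0663], "turn": [0, 0, 0], "fingers": 1},
  {"delta_pos": [-0.0013, 0.001, 0.0675], "turn": [0, 0, 0], "fingers": 1},
  {"delta_pos": [-0.0013, 0.001, 0.0688], "turn": [0, 0, 0], "fingers": 1},
  {"delta_pos": [-0.0013, 0.001, 0.0688], "turn": [0, 0, 0], "fingers": 1},
])

```text
clock: 23.4
position: [0.4625, 0.2212, 0.0411]
ee_rot: [0.975, 0.221, 0.001, -0.001]
ft_force: [-0.4, -0.2, -1.3]
grip_width: 0.342
grasp_force: 40.1
```

Scaled: 0.002 m / 0.8 = 0.0025, 0.001 m / 0.8 = 0.0013.

move_arm([
  {"delta_pos": [0, 0, 0.0013], "turn": [0, 0, 0], "fingers": 1},
  {"delta_pos": [0, 0, 0.0025], "turn": [0, 0, 0], "fingers": 1},
  {"delta_pos": [0, 0, 0.0025], "turn": [0, 0, 0], "fingers": 1},
])

```text
clock: 23.78
position: [0.4623, 0.2212, 0.039]
ee_rot: [0.975, 0.222, 0.001, -0.0]
ft_force: [-2.0, -1.7, 3.7]
grip_width: 0.345
grasp_force: 40.7
```

Contact with the seat. I'll release and rise.

Scaled: -0.18 m / 0.8 = -0.225, -0.16 m / 0.8 = -0.2.

move_arm([
  {"delta_pos": [0, 0, 0], "turn": [0, 0, 0], "fingers": 0.55},
  {"delta_pos": [0, 0, 0], "turn": [0, 0, 0], "fingers": 0.4},
  {"delta_pos": [0, 0, 0], "turn": [0, 0, 0], "fingers": 0.3},
  {"delta_pos": [0, 0, 0], "turn": [0, 0, 0], "fingers": 0.2},
  {"delta_pos": [0, 0, -0.025], "turn": [0, 0, 0], "fingers": 0.2},
  {"delta_pos": [0, 0, -0.075], "turn": [0, 0, 0], "fingers": 0.2},
  {"delta_pos": [0, 0, -0.15], "turn": [0, 0, 0], "fingers": 0.2},
  {"delta_pos": [0, 0, -0.2], "turn": [0, 0, 0], "fingers": 0.2},
  {"delta_pos": [0, 0, -0.225], "turn": [0, 0, 0], "fingers": 0.2},
  {"delta_pos": [0, 0, -0.225], "turn": [0, 0, 0], "fingers": 0.2},
])

```text
clock: 25.02
position: [0.4628, 0.2213, 0.2201]
ee_rot: [0.975, 0.221, 0.002, -0.001]
ft_force: [-0.0, -0.0, -1.4]
grip_width: 0.799
grasp_force: 0.0
```

Run:
```python
from m import *
o=get_obs();p=o["position"];print(p,o["joint_pos"])
for i in range(2):
    c=camera("scene");P=cloud(c)
    d=P.reshape(-1,3)-[.4606,.221,0]; a=np.deg2rad(25.6); X=d[:,0]*np.cos(a)+d[:,1]*np.sin(a);Y=-d[:,0]*np.sin(a)+d[:,1]*np.cos(a)
    k=(abs(X)<.0325)&(abs(Y)<.025)&(d[:,2]>.034)&(d[:,2]<.046); print(k.sum(),np.percentile(X[k],[1,99]).round(4),np.percentile(Y[k],[1,99]).round(4),np.median(d[k,2]))
    print(cv2.minAreaRect((P.reshape(-1,3)[k][:,:2]*1000).astype(np.float32)))
    k=(abs(X)<.06)&(abs(X)>.033)&(abs(Y)<.03)&(d[:,2]>.02)&(d[:,2]<.055); print("ch",np.percentile(X[k],[1,99]).round(4),np.percentile(Y[k],[1,99]).round(4))
cv2.imwrite("pics/s4.png",cv2.resize(c["color"][210:300,240:360],None,fx=6,fy=6,interpolation=2)[...,::-1])
print(tgt([.4945,.1245,.22],90), tgt([.4945,.1245,.045],90))
```

```text
[0.46275045 0.22132589 0.22008759] [ 0.06405885  0.15489745 -0.64957009  1.76981014  0.09898677  1.24527048
 -1.73519124]
195 [-0.0301  0.0291] [-0.0154  0.0162] 0.03963505899282756
((459.85809326171875, 221.45814514160156), (61.1828727722168, 32.76102066040039), 26.1258487701416)
ch [-0.0454  0.0446] [-0.0201  0.0215]
197 [-0.0305  0.0285] [-0.0146  0.0157] 0.03958832574820382
((459.5172119140625, 220.68014526367188), (62.517845153808594, 31.328224182128906), 25.496501922607422)
ch [-0.0454  0.0445] [-0.0199  0.0214]
(array([-0.0121,  0.101 , -0.0022]), array([-0.000e+00, -1.000e-03, -1.124e+00])) (array([-0.0122,  0.1011,  0.1728]), array([-0.000e+00, -1.000e-03, -1.124e+00]))
```

View pics/s4.png

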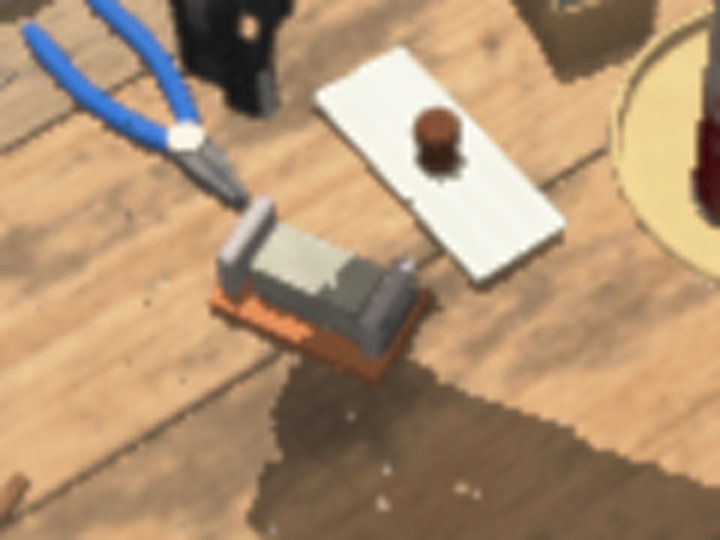

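The crop shows the stone seated between the cheeks at about (320,280) and centred within 1 mm, with the lid flat at (440,165). I'll go for the lid now.

Scaled: 0.101 m / 0.8 = 0.1263, -0.0108 m / 0.8 = -0.0135, -1.124 rad / 2 = -0.562.

move_arm([
  {"delta_pos": [-0.0025, 0.025, 0], "turn": [0, 0, -0.085], "fingers": 0.2},
  {"delta_pos": [-0.005, 0.05, 0], "turn": [0, 0, -0.175], "fingers": 0.2},
  {"delta_pos": [-0.0075, 0.075, 0], "turn": [0, 0, -0.265], "fingers": 0.2},
  {"delta_pos": [-0.01, 0.1, 0], "turn": [0, 0, -0.355], "fingers": 0.2},
  {"delta_pos": [-0.0125, 0.1188, 0], "turn": [0, 0, -0.445], "fingers": 0.2},
  {"delta_pos": [-0.0135, 0.1263, 0], "turn": [0, 0, -0.53], "fingers": 0.2},
  {"delta_pos": [-0.0135, 0.1263, 0.0375], "turn": [0, 0, -0.562], "fingers": 0.2},
  {"delta_pos": [-0.0135, 0.1263, 0.0875], "turn": [0, 0, -0.562], "fingers": 0.2},
  {"delta_pos": [-0.0135, 0.1263, 0.125], "turn": [0, 0, -0.562], "fingers": 0.2},
  {"delta_pos": [-0.0135, 0.1263, 0.125], "turn": [0, 0, -0.562], "fingers": 0.2},
  {"delta_pos": [-0.0135, 0.1263, 0.125], "turn": [0, 0, -0.562], "fingers": 0.2},
])

```text
clock: 26.5
position: [0.4963, 0.1256, 0.1192]
ee_rot: [0.707, 0.707, 0.001, -0.0]
ft_force: [-0.0, -0.4, 0.7]
grip_width: 0.803
grasp_force: 0.0
```

Run:
```python
from m import *
o=get_obs();p=o["position"];print(p)
print(tgt([.4957,.125,.0395],90))
```

```text
[0.49628349 0.12560997 0.11921946]
(array([-0.0007, -0.0007,  0.0797]), array([ 0.001, -0.002,  0.   ]))
```

Scaled: 0.077 m / 0.8 = 0.0963, -0.0007 m / 0.8 = -0.0009.

move_arm([
  {"delta_pos": [-0.0009, -0.0009, 0.0438], "turn": [0, 0, 0], "fingers": 0.2},
  {"delta_pos": [-0.0009, -0.0009, 0.075], "turn": [0, 0, 0], "fingers": 0.2},
  {"delta_pos": [-0.0009, -0.0009, 0.0913], "turn": [0, 0, 0], "fingers": 0.2},
  {"delta_pos": [-0.0009, -0.0009, 0.0963], "turn": [0, 0, 0], "fingers": 0.3},
  {"delta_pos": [-0.0009, -0.0009, 0.0963], "turn": [0, 0, 0], "fingers": 0.5},
  {"delta_pos": [-0.0009, -0.0009, 0.0963], "turn": [0, 0, 0], "fingers": 0.7},
  {"delta_pos": [-0.0009, -0.0009, 0.0963], "turn": [0, 0, 0], "fingers": 1},
  {"delta_pos": [-0.0009, -0.0009, 0.0963], "turn": [0, 0, 0], "fingers": 1},
  {"delta_pos": [-0.0009, -0.0009, 0.0963], "turn": [0, 0, 0], "fingers": 1},
], force=40)

```text
clock: 27.62
position: [0.496, 0.1249, 0.0427]
ee_rot: [0.707, 0.707, 0.001, 0.0]
ft_force: [-2.8, -0.4, 5.8]
grip_width: 0.278
grasp_force: 38.9
```

Scaled: -0.315 m / 0.8 = -0.3938, -0.28 m / 0.8 = -0.35.

move_arm([
  {"delta_pos": [0, 0, -0.0075], "turn": [0, 0, 0], "fingers": 1},
  {"delta_pos": [0, 0, -0.0188], "turn": [0, 0, 0], "fingers": 1},
  {"delta_pos": [0, 0, -0.0375], "turn": [0, 0, 0], "fingers": 1},
  {"delta_pos": [0, 0, -0.075], "turn": [0, 0, 0], "fingers": 1},
  {"delta_pos": [0, 0, -0.1375], "turn": [0, 0, 0], "fingers": 1},
  {"delta_pos": [0, 0, -0.2125], "turn": [0, 0, 0], "fingers": 1},
  {"delta_pos": [0, 0, -0.2875], "turn": [0, 0, 0], "fingers": 1},
  {"delta_pos": [0, 0, -0.35], "turn": [0, 0, 0], "fingers": 1},
  {"delta_pos": [0, 0, -0.3938], "turn": [0, 0, 0], "fingers": 1},
  {"delta_pos": [0, 0, -0.3938], "turn": [0, 0, 0], "fingers": 1},
])

```text
clock: 28.88
position: [0.4956, 0.125, 0.3601]
ee_rot: [0.707, 0.707, 0.003, 0.001]
ft_force: [-0.4, 0.5, -2.0]
grip_width: 0.279
grasp_force: 39.6
```

Run:
```python
from m import *
o=get_obs();p=o["position"];print(p,o["ft_force"],o["grip_width"])
print(tgt([.4955,-.1835,.355],65.7))
```

```text
[0.49563965 0.12504466 0.3601389 ] [-0.44042563  0.46387665 -1.97328747] 0.2788072135581185
(array([-3.086e-01, -3.000e-04,  4.500e-03]), array([ 0.006, -0.003,  0.425]))
```

Scaled: -0.3086 m / 0.8 = -0.3858, -0.302 m / 0.8 = -0.3775, 0.425 rad / 2 = 0.2125.

move_arm([
  {"delta_pos": [-0.05, 0, 0], "turn": [0, 0, 0.025], "fingers": 1},
  {"delta_pos": [-0.1125, 0, 0], "turn": [0, 0, 0.06], "fingers": 1},
  {"delta_pos": [-0.175, 0, 0], "turn": [0, 0, 0.095], "fingers": 1},
  {"delta_pos": [-0.2375, 0, 0], "turn": [0, 0, 0.13], "fingers": 1},
  {"delta_pos": [-0.3, 0, 0], "turn": [0, 0, 0.165], "fingers": 1},
  {"delta_pos": [-0.35, 0, 0], "turn": [0.0025, -0.0015, 0.2], "fingers": 1},
  {"delta_pos": [-0.3775, 0, 0], "turn": [0.0025, -0.0015, 0.2125], "fingers": 1},
  {"delta_pos": [-0.3858, 0, 0.0375], "turn": [0.0025, -0.0015, 0.2125], "fingers": 1},
  {"delta_pos": [-0.3858, 0, 0.1], "turn": [0.0025, -0.0015, 0.2125], "fingers": 1},
  {"delta_pos": [-0.3858, 0, 0.1625], "turn": [0.0025, -0.0015, 0.2125], "fingers": 1},
  {"delta_pos": [-0.3858, 0, 0.1875], "turn": [0.0025, -0.0015, 0.2125], "fingers": 1},
  {"delta_pos": [-0.3858, 0, 0.1875], "turn": [0.0025, -0.0015, 0.2125], "fingers": 1},
])

```text
clock: 30.38
position: [0.4948, -0.1828, 0.2048]
ee_rot: [0.84, 0.543, -0.003, -0.003]
ft_force: [1.1, -0.3, -0.7]
grip_width: 0.27
grasp_force: 39.7
```

Run:
```python
from m import *
o=get_obs();p=o["position"];print(p,o["ft_force"],o["joint_pos"])
zo=p[2]-.0427
for i in range(4):
    c=camera("scene");P=cloud(c)
    print("lid",rect(P,zo+.003,zo+.018,p[:2],.09),"rim",rect(P,.044,.056,(.495,-.184),.078))
q=P.reshape(-1,3); q=q[(abs(q[:,2]-zo-.012)<.006)&(np.hypot(*(q[:,:2]-p[:2]).T)<.085)]
A=np.c_[q[:,:2]-p[:2],np.ones(len(q))]; print("tilt",np.linalg.lstsq(A,q[:,2],rcond=None)[0])
print(tgt([.4955,-.1835,.0847],65.7))
```

```text
[ 0.4947655  -0.18279669  0.20478265] [ 1.0537871  -0.33366419 -0.65796642] [ 0.61641565  0.1796396  -0.38712697  1.75672438  0.07221401  1.22663071
 -0.21306932]
lid (460, array([ 491.6, -183.9]), array([ 61.1, 148.7]), 65.2, array([ 0.4727, -0.1745,  0.1744])) rim (147, array([ 494.6, -183.6]), array([ 54.7, 143.6]), 66.4, array([ 0.4888, -0.1847,  0.0487]))
lid (463, array([ 493.3, -183.8]), array([ 58.7, 149.3]), 65.7, array([ 0.4738, -0.1748,  0.1757])) rim (142, array([ 494.8, -183.7]), array([ 54.1, 144.7]), 66.1, array([ 0.4941, -0.1863,  0.0487]))
lid (455, array([ 493.5, -184.4]), array([ 58.5, 148.4]), 65.5, array([ 0.4742, -0.1753,  0.1768])) rim (144, array([ 494.9, -183.4]), array([ 54.9, 147.4]), 65.7, array([ 0.4892, -0.1852,  0.0487]))
lid (447, array([ 494.6, -184.6]), array([ 59. , 148.4]), 66.8, array([ 0.4749, -0.1758,  0.177 ])) rim (146, array([ 494.7, -183.3]), array([ 54.1, 146.7]), 65.7, array([ 0.4854, -0.1864,  0.0486]))
tilt [-0.00530195 -0.00316971  0.17692041]
(array([ 0.0004, -0.0006,  0.123 ]), array([-0.002,  0.002, -0.   ]))
```

Scaled: 0.1 m / 0.8 = 0.125, 0.0008 m / 0.8 = 0.001, -0.002 rad / 2 = -0.001.

move_arm([
  {"delta_pos": [0.001, 0, 0.0375], "turn": [-0.001, 0.001, 0], "fingers": 1},
  {"delta_pos": [0.001, 0, 0.0813], "turn": [-0.001, 0.001, 0], "fingers": 1},
  {"delta_pos": [0.001, 0, 0.1125], "turn": [-0.001, 0.001, 0], "fingers": 1},
  {"delta_pos": [0.001, 0, 0.125], "turn": [-0.001, 0.001, 0], "fingers": 1},
  {"delta_pos": [0.001, 0, 0.125], "turn": [-0.001, 0.001, 0], "fingers": 1},
  {"delta_pos": [0.001, 0, 0.125], "turn": [-0.001, 0.001, 0], "fingers": 1},
])

```text
clock: 31.32
position: [0.496, -0.1836, 0.1076]
ee_rot: [0.84, 0.542, -0.0, 0.0]
ft_force: [0.6, 0.1, -1.6]
grip_width: 0.274
grasp_force: 39.7
```

Run:
```python
from m import *
zs=get_obs()["position"];zo=zs[2]-.0427
for i in range(3):
    c=camera("scene");P=cloud(c)
    print("lid",rect(P,zo+.003,zo+.018,zs[:2],.09))
q=P.reshape(-1,3); q=q[(abs(q[:,2]-zo-.012)<.006)&(np.hypot(*(q[:,:2]-zs[:2]).T)<.085)]
A=np.c_[q[:,:2]-zs[:2],np.ones(len(q))]; print("tilt",np.linalg.lstsq(A,q[:,2],rcond=None)[0])
print(get_obs()["position"],tgt([.4955,-.1835,.0847],65.7))
```

```text
lid (429, array([ 494. , -184.8]), array([ 59.7, 148. ]), 66.2, array([ 0.473 , -0.1754,  0.0769]))
lid (429, array([ 492. , -183.7]), array([ 58.2, 148.3]), 65.8, array([ 0.4747, -0.1753,  0.0769]))
lid (430, array([ 492., -184.]), array([ 59.4, 150.9]), 65.8, array([ 0.4739, -0.1759,  0.0767]))
tilt [0.00493722 0.00338652 0.07679457]
[ 0.49569398 -0.18357219  0.1071966 ] (array([-0.    , -0.0002,  0.0225]), array([-0.   ,  0.   , -0.001]))
```

Scaled: 0.02 m / 0.8 = 0.025, 0.001 m / 0.8 = 0.0013.

move_arm([
  {"delta_pos": [0, 0.0013, 0.0075], "turn": [0, 0, 0], "fingers": 1},
  {"delta_pos": [0, 0.0013, 0.0125], "turn": [0, 0, 0], "fingers": 1},
  {"delta_pos": [0, 0.0013, 0.0175], "turn": [0, 0, 0], "fingers": 1},
  {"delta_pos": [0, 0.0013, 0.0213], "turn": [0, 0, 0], "fingers": 1},
  {"delta_pos": [0, 0.0013, 0.0238], "turn": [0, 0, 0], "fingers": 1},
  {"delta_pos": [0, 0.0013, 0.025], "turn": [0, 0, 0], "fingers": 1},
  {"delta_pos": [0, 0.0013, 0.025], "turn": [0, 0, 0], "fingers": 1},
])

```text
clock: 32.35
position: [0.4961, -0.1838, 0.0863]
ee_rot: [0.84, 0.542, -0.001, -0.001]
ft_force: [-0.8, -0.7, -2.6]
grip_width: 0.278
grasp_force: 39.7
```

The lip is inside the rim with no contact force. I'll ease it down the last 1–2 mm.

Scaled: 0.002 m / 0.8 = 0.0025, 0.001 m / 0.8 = 0.0013.

move_arm([
  {"delta_pos": [0, 0, 0.0013], "turn": [0, 0, 0], "fingers": 1},
  {"delta_pos": [0, 0, 0.0025], "turn": [0, 0, 0], "fingers": 1},
  {"delta_pos": [0, 0, 0.0025], "turn": [0, 0, 0], "fingers": 1},
])

```text
clock: 32.72
position: [0.4961, -0.1839, 0.0847]
ee_rot: [0.84, 0.542, -0.001, -0.001]
ft_force: [-3.9, 1.0, 5.3]
grip_width: 0.274
grasp_force: 40.3
```

Scaled: -0.26 m / 0.8 = -0.325, -0.24 m / 0.8 = -0.3.

move_arm([
  {"delta_pos": [0, 0, 0], "turn": [0, 0, 0], "fingers": 0.6},
  {"delta_pos": [0, 0, 0], "turn": [0, 0, 0], "fingers": 0.4},
  {"delta_pos": [0, 0, 0], "turn": [0, 0, 0], "fingers": 0.2},
  {"delta_pos": [0, 0, 0], "turn": [0, 0, 0], "fingers": 0.1},
  {"delta_pos": [0, 0, -0.025], "turn": [0, 0, 0], "fingers": 0.1},
  {"delta_pos": [0, 0, -0.075], "turn": [0, 0, 0], "fingers": 0.1},
  {"delta_pos": [0, 0, -0.15], "turn": [0, 0, 0], "fingers": 0.1},
  {"delta_pos": [0, 0, -0.225], "turn": [0, 0, 0], "fingers": 0.1},
  {"delta_pos": [0, 0, -0.3], "turn": [0, 0, 0], "fingers": 0.1},
  {"delta_pos": [0, 0, -0.325], "turn": [0, 0, 0], "fingers": 0.1},
  {"delta_pos": [0, 0, -0.325], "turn": [0, 0, 0], "fingers": 0.1},
])

```text
clock: 34.1
position: [0.4971, -0.184, 0.3457]
ee_rot: [0.84, 0.542, 0.0, 0.001]
ft_force: [0.4, -0.4, -1.8]
grip_width: 0.9
grasp_force: 0.0
```

Run:
```python
from m import *
c=camera("scene");P=cloud(c)
print("lid",rect(P,.047,.062,(.495,-.183),.09),"knob",rect(P,.068,.1,(.495,-.183),.04))
q=P.reshape(-1,3); q=q[(abs(q[:,2]-.054)<.006)&(np.hypot(*(q[:,:2]-[.495,-.183]).T)<.085)]
A=np.c_[q[:,:2]-[.495,-.183],np.ones(len(q))]; print("tilt",np.linalg.lstsq(A,q[:,2],rcond=None)[0])
print("stone",rect(P,.034,.043,(.46,.2215),.028))
cv2.imwrite("pics/fin.png",c["color"][...,::-1])
```

```text
lid (480, array([ 495.2, -185.4]), array([ 58.6, 150.7]), 65.2, array([ 0.4823, -0.1808,  0.0541])) knob (48, array([ 492.6, -184.9]), array([24.3, 21.6]), 47.8, array([ 0.4906, -0.1803,  0.0817]))
tilt [0.0017757  0.00208702 0.05406299]
stone (168, array([460.1, 221. ]), array([55.1, 32.3]), 28.3, array([0.4592, 0.2226, 0.0397]))
```

View pics/fin.png

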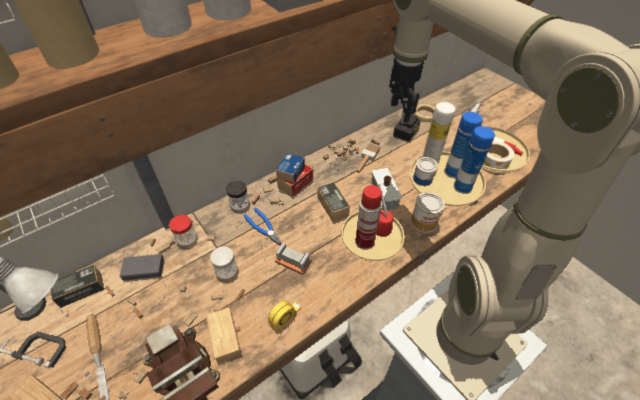

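The picture shows the lid home and level on the tub at (386,187), with its plate top at 0.054. The stone sits in the cradle at (292,258), the other things look undisturbed, and the gripper is clear.

```bash
python3 -c "
from workcell import hand_in; print(hand_in())"
```

```text
the job is handed in; nothing more can be done
None
```

The job is handed in at about 34 s of robot time: by the camera, the stone sits centred and square on the cradle seat, the lid is home and level on the tub, and nothing else looks moved; the hand-in gave no verdict.

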